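Clear the brazing plate

ROBOT

A 7-joint arm with a two-finger parallel gripper is mounted at the origin on the work surface. World frame = base frame: x ahead of the robot, y to its left, z up, the work surface at z = 0. Lengths are in m, angles in rad, forces in N, time in s.
With the tool pointing down it reaches from about 0.425 to 0.925 m from the base axis. Payload 6.8 kg.
Tool frame: the origin (TCP) lies on the centre line of the jaws, within the pads' length; the fingertips stand 14 mm ahead of it and the grasp point (between the pads) lies 5 mm behind it (r.nose_length is the distance from the TCP to the fingertips, in m); z points along the fingers, y is the direction in which the jaws open and shut (so a half turn about z gives the same grasp; the last joint's range is limited). The gripper opens to 85 mm and grips with 20 to 120 N. Pads are 22 mm wide; open, the fingers measure 114 mm over their backs; the gripper's body (76 mm by 85 mm) begins 54 mm behind the grasp point. The pads swing forward as they close: fully open they stand 13 mm farther back than shut.
Start: joints at [1.036, 0.477, 0.022, 1.555, -0.011, 1.109, -0.083], TCP at [0.279, -0.614, 0.245] pointing down, gripper open.
Joint ranges: [-2.96, 2.96], [-0.34, 2.1], [-1.41, 1.46], [0.24, 2.44], [-1.37, 4.51], [0.17, 1.92], [-2.96, 2.96]. Speed limits (rad/s): [2.39, 2.39, 3.14, 3.14, 3.14, 3.14, 3.14].

INTERFACE

Orientations are given as a rotation vector (axis times angle).
In Python, from bench import r, imaging, look_for, outline_of gives the robot as it stands. The module is installed in compiled form; this text tells all that it offers.
- The arm moves only by the tool carry_out, never from a script. Its arguments are lists of equal length, an entry for each row: "offset": the shift along the tool's x, y, z as a fraction of full scale, a list of three; "turn": the turn, a rotation vector about the tool's x, y, z as a fraction of full scale, a list of three. A call has 1 to 8 rows; each row is the pose to reach, as a shift and turn from the pose commanded when the call began, along the tool's axes at that moment; what a row does not reach only later rows make up. Full scale, the value 1, is 0.5 m for a shift and 1.5 rad for a turn. A row lasts 1/10 s, in which the tool goes at most 50 mm and 8.59 degrees, less where a joint would pass 70% of its speed; a pose out of reach is approached as far as the arm can. A call with a number of a shift or a turn outside -1 to 1 is refused whole. A call with a gripper value outside its range is refused whole. "hand" is the closure, from 0 (fully open) to 1 (shut), set as the call begins (left out, the last holds). The fingers move at their own pace and stop on an object; "force" is the grip in N (left out, the last holds). Time passes only in rows, so rows that repeat a pose let the fingers close. It gives the time, the measured TCP pose, the force and the opening at its end, in the units of the state.
- r.get_obs(): the state, without advancing time (a new reading comes with each control period).
- imaging.grab_frame(name): name is "scene" or "top" or "wrist"; returns a dict with "pixels" (400x640x3 uint8, red, green, blue), "fx", "fy", "cx", "cy" (pixels), "k1" (the pictures are not rectified: a ray, as slopes to the right and down, at radius r is drawn at 1 + k1 r^2 times it, then the intrinsics apply), "R" (3x3) and "t" (3): a world point X has camera coordinates R X + t. Camera axes: x right, y down, z forward; pixel columns grow to the right and rows downward; lengths in m; the calibration is good to about 2 mm. A picture is of the moment at which its call begins. There is no depth.
- r.hand_in(): hands the job in, once; it reports no verdict.
Trained networks look in the newest picture that a camera, given by its name, has taken for a name from the list of things; names that differ only in an ending like _2 or _b are one class to them, and where a whole thing is asked for, a point or a joint stands for the part that bears it (a point fixed in the world has none). Each returns a list of dicts, best first, with "score" (0 to 1); they miss things now and then, are a little off and sometimes report something else, mostly with a low value. They report only what shows in the picture. A call takes as long as a camera call.
- look_for(query, camera): "xyz" ([x, y, z] in m, in the coordinates of the camera as it stood for that picture, good to about 4 mm: the middle of the surface that is visible of it).
- outline_of(query, camera): "region" (400x640 bool, what is visible of it).
The state is a dict: "clock": time; "joints": joint angles; "qvel": joint speeds; "tau": joint torques, N m; "tcp_pos": TCP position; "orientation": TCP orientation; "contact_force": force on the tool from outside, world axes, zero at the start; "moment": the same for the moment, N m; "grip_width": finger opening in m.
Only numpy, scipy, OpenCV 4.12 (cv2) and the standard library are available. Lean on these libraries where they do the work, as an engineer would, in place of code of your own. Each camera call takes 0.05 s, during which the arm holds its last target. There are 200 camera calls.

TASK

Clear the brazing plate: hang the ear defenders by their headband over the bar of the stand, one cup on each side of the bar, and push the two steel offcuts (the angle piece and the square tube) off the edge of the plate into the scrap tray next to it, sliding them without picking them up. Leave the wire ball and the piece of firebrick standing where they are on the plate.

Things in the scene. Friction and masses are not known exactly. Their poses are not given: they have to be found in the camera images.
- plate: Dark steel brazing plate, 280 (x) x 340 (y) x 12 mm on fixed feet, its top 70 mm above the bench. Origin: on the bench under its centre; +x away from the robot, +y to its left. The ear defenders and both offcuts stand in a row along its y, in any order, about 55 mm nearer the robot than its centre; wire ball and firebrick stand along the far edge.
- tray_in (a point): Centre of the inner floor of the scrap tray: open, empty, steel, 280 (x) x 270 (y) x 56 mm high, walls and floor 4 mm; axes as the plate's. Fixed against either the left (+y) or right (-y) side of the plate, whose edge overhangs the tray's near wall by 10 mm, so what slides over that edge drops in.
- bar_mid (a point): Point on the axis of the stand's bar, 157 mm above the bench. The fixed stand is on the side of the plate opposite the tray: a 25 mm square post, 185 mm high, with a level round steel bar 16 mm thick pointing from it to the robot, along the plate's x. From this point the bar runs 105 mm along -x to its free end and 122 mm along +x to the post.
- muffs_band (a point): Centre of the headband pad of the black and grey ear defenders: a rigid arch (its x-z plane) standing on two cups; 158 (x) x 64 (y) x 166 (z) mm, 0.26 kg. The pad is a block 66 (x) x 40 (y) x 26 (z) mm, gripped across y from above; its underside is 140 mm above the cups' bottoms. Gap between cups 80 mm, cups 85 mm high. Hung, the pad's underside lies on the bar, its y along the bar.
- angle_mid (a point): Middle of the angle-iron offcut, half-way up: 120 mm long (its x), 44 mm wide (y), 44 mm high, 6 mm thick; it lies with one leg flat and the other upright along its +y edge, its length within about 0.45 rad of the plate's x. 0.38 kg, its centre of mass 9 mm to the upright leg's side of the middle.
- tube_mid (a point): Middle of the rusty square tube offcut, half-way up: 105 mm long (its x), 38 x 38 mm in section, its length within about 0.45 rad of the plate's x. 0.33 kg.
- ball_mid (a point): Centre of the ball of brazed wire, 86 mm in diameter, fixed on a round steel foot, 94 mm high in all, loose on the plate. Stays.
- brick_mid (a point): Centre of the piece of firebrick, 75 (x) x 110 (y) x 64 (z) mm, loose on the plate. Stays.

How it is judged:
At the end, for the whole second after the job is handed in: Ear defenders hang still: pad centre 12-35 mm above the bar axis, within 35 mm sideways and 85 mm along it of the bar point, tilt < 0.35 rad, bar between the cups within 0.6 rad. Both offcuts at rest inside the tray, middles < 75 mm over its floor. Ball and brick upright, moved < 20 mm (x of muffs_band in the frame of bar_mid between -0.085 and 0.085 m and y of muffs_band in the frame of bar_mid between -0.035 and 0.035 m and z of muffs_band in the frame of bar_mid between 0.012 and 0.035 m and angle between muffs_band's own z axis and vertical below 0.35 rad and angle between the y axis of muffs_band and the x axis of bar_mid, either way round below 0.6 rad and linear speed of muffs below 0.05 m/s and x of angle_mid in the frame of tray_in between -0.13 and 0.13 m and y of angle_mid in the frame of tray_in between -0.125 and 0.125 m and z of each of angle_mid, tube_mid in the frame of tray_in below 0.075 m and linear speed of each of angle, tube below 0.03 m/s and x of tube_mid in the frame of tray_in between -0.13 and 0.13 m and y of tube_mid in the frame of tray_in between -0.125 and 0.125 m and distance of each of ball_mid, brick_mid from where it was at the start of the episode below 0.02 m and angle between each of ball_mid, brick_mid's own z axis and vertical below 0.2 rad); the robot touches nothing.
It fails at once if an offcut is picked up (its middle rises more than 50 mm above the plate's top) (height (world z) of any of angle_mid, tube_mid above 0.12 m).
It fails at once if the wire ball or the firebrick is shoved more than 30 mm or tipped over (distance of any of ball_mid, brick_mid from where it was at the start of the episode above 0.03 m or angle between any of ball_mid, brick_mid's own z axis and vertical above 0.5 rad).
It also fails if it takes over 64 s, if anything falls off the work surface, if the arm or the gripper's body presses on something with over 40 N, if the wrist force passes 120 N, or if a joint passes its speed limit or range.

## Working session

There is one attempt and no reset: what is moved stays moved. The work goes in short steps, Python scripts to look and compute and a tool call to move; the robot and the scene stay as the last step left them, time stands still between calls to the robot, and variables do not carry over. Pictures are saved under pics/ and viewed, about 8 in all and at most 12, crops included, and the job is handed in when it is done.

Besides the shell and the picture viewer there is one more tool, called after "Emit:" in YAML: its name, and indented under it one key for each argument. carry_out: Moves the arm, as the interface text tells. Shift numbers are shares of 0.5 m and turn numbers shares of 1.5 rad, none past 1 either way. Its arguments: {"type":"object","properties":{"offset":{"type":"array","items":{"type":"array","items":{"type":"number","minimum":-1,"maximum":1}}},"turn":{"type":"array","items":{"type":"array","items":{"type":"number","minimum":-1,"maximum":1}}},"hand":{"type":"number"},"force":{"type":"number"}},"required":["offset","turn"]}

```bash
mkdir -p pics
cat > h.py <<'E'
import numpy as np, cv2
from bench import r, imaging, look_for, outline_of
from scipy.spatial.transform import Rotation as Ro
def cam2w(f,p): return np.array(f["R"]).T@(np.array(p)-np.array(f["t"]))
def K(f): return np.array([[f["fx"],0,f["cx"]],[0,f["fy"],f["cy"]],[0,0,1.]]), np.array([f["k1"],0,0,0.])
def px2w(f,uv,z):
    k,d=K(f); u=cv2.undistortPoints(np.array(uv,float).reshape(-1,1,2),k,d,None,None,None).reshape(-1,2) if 0 else cv2.undistortPoints(np.array(uv,float).reshape(-1,1,2),k,d).reshape(-1,2)
    R=np.array(f["R"]);c=-R.T@np.array(f["t"]); D=np.c_[u,np.ones(len(u))]@R
    return c+D*((z-c[2])/D[:,2])[:,None]
def w2px(f,X):
    k,d=K(f); return cv2.projectPoints(np.array(X,float).reshape(-1,3),cv2.Rodrigues(np.array(f["R"]))[0],np.array(f["t"],float),k,d)[0].reshape(-1,2)
def save(f,n): cv2.imwrite("pics/"+n+".png",f["pixels"][:,:,::-1])
def go(xyz,yaw):
    """fractions from now (commanded ~ measured) to tool down, tool y axis at yaw"""
    o=r.get_obs(); C=Ro.from_rotvec(o["orientation"])
    y=np.array([np.cos(yaw),np.sin(yaw),0]); z=np.array([0,0,-1.]); x=np.cross(y,z)
    T=Ro.from_matrix(np.c_[x,y,z])
    return np.round(C.inv().apply(np.array(xyz)-o["tcp_pos"])/.5,3),np.round((C.inv()*T).as_rotvec()/1.5,3)
E
cat > a.py <<'E'
from h import *
np.set_printoptions(precision=3,suppress=True)
o=r.get_obs(); print(o)
print(Ro.from_rotvec(o["orientation"]).as_matrix())
for c in ["top","scene"]:
    f=imaging.grab_frame(c); save(f,c+"0"); print(c,"campos",-np.array(f["R"]).T@f["t"], f["fx"],f["k1"])
    for n in ["plate","tray_in","bar_mid","muffs_band","angle_mid","tube_mid","ball_mid","brick_mid"]:
        try:
            for d in look_for(n,c)[:2]: print(n,round(d["score"],2),cam2w(f,d["xyz"]),w2px(f,cam2w(f,d["xyz"]))[0])
        except Exception as e: print(n,e)
E
python3 a.py; ls
```

```text
{'clock': 0.0, 'joints': array([ 1.036,  0.478,  0.022,  1.556, -0.011,  1.109, -0.083]), 'qvel': array([-0.002, -0.   ,  0.   , -0.001,  0.   ,  0.001, -0.   ]), 'tau': array([ -0.   , -59.646,   1.607, -28.12 ,   0.012,   0.009,   0.   ]), 'tcp_pos': array([ 0.279, -0.614,  0.244]), 'orientation': array([-3.069, -0.665,  0.001]), 'contact_force': array([-0.275,  0.397, -0.048]), 'moment': array([-0.003, -0.003,  0.026]), 'grip_width': 0.08546407675026678}
[[ 0.91   0.414 -0.001]
 [ 0.414 -0.91   0.002]
 [-0.    -0.002 -1.   ]]
top campos [0.426 0.026 1.141] 464.13141830419164 -0.10787195067030321
plate 0.75 [0.556 0.066 0.07 ] [308.827 234.33 ]
tray_in 0.71 [0.518 0.356 0.001] [193.483 255.803]
bar_mid 0.65 [ 0.65  -0.243  0.011] [432.902 196.338]
muffs_band 0.89 [0.504 0.032 0.217] [323.506 251.272]
angle_mid 0.87 [0.494 0.17  0.075] [263.81  262.321]
tube_mid 0.74 [ 0.499 -0.069  0.108] [369.194 256.608]
tube_mid 0.71 [0.516 0.355 0.003] [193.694 256.584]
ball_mid 0.92 [0.641 0.127 0.149] [278.825 192.222]
scene campos [1.069 0.046 0.952] 363.6070694596495 -0.05496040814588465
plate 0.88 [0.573 0.074 0.07 ] [342.943 217.999]
tray_in 0.91 [0.516 0.361 0.005] [437.503 217.424]
bar_mid 0.68 [ 0.673 -0.244  0.018] [226.621 251.656]
muffs_band 0.57 [0.553 0.04  0.189] [331.915 187.42 ]
angle_mid 0.73 [0.496 0.163 0.077] [374.917 195.191]
tube_mid 0.65 [ 0.507 -0.066  0.105] [294.108 188.464]
tube_mid 0.38 [0.498 0.166 0.078] [375.903 195.701]
brick_mid 0.84 [ 0.664 -0.034  0.135] [299.79  234.598]
a.py
h.py
pics
```

View pics/top0.png

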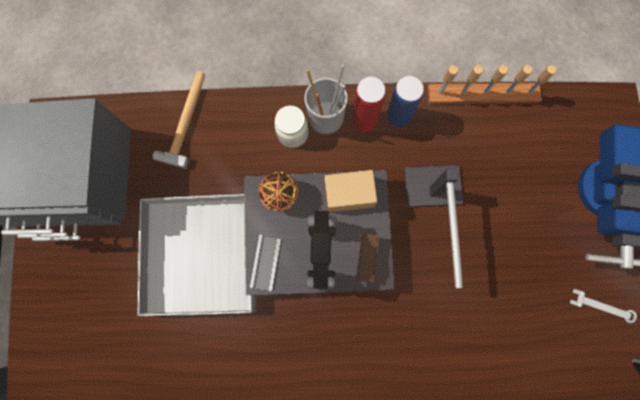

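View pics/scene0.png

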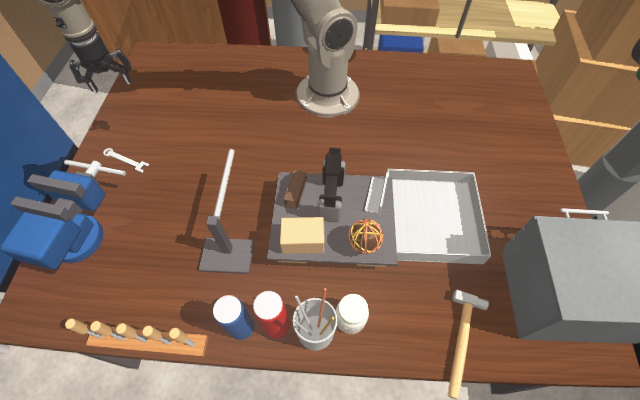

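The tray is on the left (+y), centred near (195, 255) in the top view. From the tray side, the row is angle (265, 262), muffs (320, 250), tube (369, 257). The bar runs from (459, 286) at its free end to (451, 183). Next I'll fit box models to the outlines.

```bash
cat > fit.py <<'E'
from h import *
from scipy.optimize import minimize
def box(c,s): return np.array([[c[0]+a*s[0]/2,c[1]+b*s[1]/2,c[2]+d*s[2]/2] for a in(-1,1) for b in(-1,1) for d in(-1,1)])
P=.07
M={"tube_mid":[box((0,0,P+.019),(.105,.038,.038))],
"angle_mid":[box((0,0,P+.003),(.12,.044,.006)),box((0,.019,P+.022),(.12,.006,.044))],
"muffs_band":[box((0,0,P+.153),(.066,.04,.026)),box((.0595,0,P+.0425),(.039,.064,.085)),box((-.0595,0,P+.0425),(.039,.064,.085)),
  box((.058,0,P+.105),(.02,.02,.06)),box((-.058,0,P+.105),(.02,.02,.06))],
"brick_mid":[box((0,0,P+.032),(.075,.11,.064))]}
def tf(b,p): c,s=np.cos(p[2]),np.sin(p[2]); return b@np.array([[c,s,0],[-s,c,0],[0,0,1]])+[p[0],p[1],0]
def sil(f,bs,p,S=4):
    m=np.zeros((400*S,640*S),np.uint8)
    for b in bs: cv2.fillConvexPoly(m,cv2.convexHull(np.round((w2px(f,tf(b,p))+.5)*S).astype(np.int32)),1)
    return m.astype(bool)
def fit(n,p0,fs,thr=.3):
    Rg=[]
    for c,f in fs.items():
        d=[x for x in outline_of(n,c) if x["score"]>thr]
        if d: 
            m=np.kron(d[0]["region"].astype(np.uint8),np.ones((4,4),np.uint8)).astype(bool)
            Rg.append((f,m))
    def cost(q):
        p=np.array(q)*[.01,.01,.1]+p0; t=0
        for f,m in Rg:
            s=sil(f,M[n],p); t+=1-(s&m).sum()/(s|m).sum()
        return t/len(Rg)
    best=min((minimize(cost,[0,0,y],method="Nelder-Mead",options=dict(initial_simplex=[[0,0,y],[1,0,y],[0,1,y],[0,0,y+1.5]],maxiter=60)) for y in(-2,0,2)),key=lambda r:r.fun)
    return best.x*[.01,.01,.1]+p0,best.fun,len(Rg)
E
cat > b.py <<'E'
from fit import *
np.set_printoptions(precision=4,suppress=True)
fs={}
print("nose",r.nose_length)
for c in("top","scene"): fs[c]=imaging.grab_frame(c)
res={}
for n,p0 in dict(tube_mid=(.5,-.067,0),angle_mid=(.496,.165,0),muffs_band=(.504,.032,0),brick_mid=(.655,-.035,0)).items():
    p,e,k=fit(n,np.array(p0),fs); res[n]=p; print(n,p,round(e,3),k)
    for c in fs: print("   ",c,fit(n,np.array(p0),{c:fs[c]})[:2] if n!="x" else 0)
f=fs["top"]
print("bar ends",px2w(f,[[459,286],[451,183]],.165))
print("plate mask"); 
for c in fs:
  d=outline_of("plate",c)
  if d:
    m=d[0]["region"].astype(np.uint8); h=cv2.convexHull(cv2.findContours(m,0,1)[0][0]).reshape(-1,2)
    print(c,cv2.minAreaRect(px2w(fs[c],h,.07)[:,:2].astype(np.float32)))
im=cv2.resize(f["pixels"][:,:,::-1],None,fx=4,fy=4,interpolation=cv2.INTER_CUBIC)
for n,p in res.items():
    cs,_=cv2.findContours(sil(f,M[n],p).astype(np.uint8),0,1); cv2.drawContours(im,cs,-1,(0,255,0),1)
cv2.imwrite("pics/fit.png",cv2.resize(im[640:1240,960:1960],(800,480)))
E
python3 b.py
```

```text
nose 0.014
tube_mid [ 0.4971 -0.0658 -0.1736] 0.053 2
    top (array([ 0.4977, -0.0659, -0.1749]), np.float64(0.03706569137712756))
    scene (array([ 0.4955, -0.0662, -0.1581]), np.float64(0.05681702474289785))
angle_mid [ 0.4916  0.1639 -0.189 ] 0.076 2
    top (array([ 0.4923,  0.1648, -0.1836]), np.float64(0.0445632798573975))
    scene (array([ 0.49  ,  0.1635, -0.1941]), np.float64(0.08432866556836904))
muffs_band [ 0.5109  0.037  -0.0296] 0.134 2
    top (array([ 0.511 ,  0.0369, -0.0262]), np.float64(0.13253620216424267))
    scene (array([ 0.5053,  0.0375, -0.0419]), np.float64(0.10529393419616406))
brick_mid [ 0.6493 -0.0305  0.0844] 0.046 2
    top (array([ 0.6503, -0.0299,  0.0722]), np.float64(0.034246799594015))
    scene (array([ 0.6478, -0.031 ,  0.0846]), np.float64(0.041105354058721955))
bar ends [[ 0.4274 -0.2491  0.165 ]
 [ 0.6482 -0.2481  0.165 ]]
plate mask
top ((0.5633940100669861, 0.046656325459480286), (0.2810983955860138, 0.34125983715057373), 1.0191198587417603)
scene ((0.566890299320221, 0.04547049105167389), (0.28992748260498047, 0.34160855412483215), 1.8890129327774048)
```

View pics/fit.png

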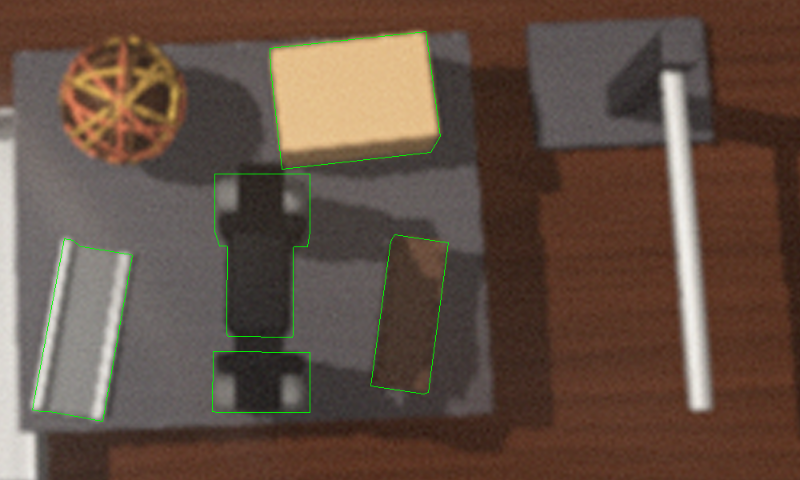

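The fits agree with the given sizes:

| Item | Position |
|---|---|
| Muffs | about (0.510, 0.037), yaw −0.03 |
| Tube | (0.497, −0.066), yaw −0.17 |
| Angle piece | (0.492, 0.164), yaw −0.19, upright leg on the tray side |
| Bar mid | about (0.53, −0.249) |

I'll do the muffs first.

```bash
python3 -c "
from h import *
print(go((.39,-.3,.33),-1.38)); print(go((.51,.037,.33),-1.60))"
```

```text
(array([ 0.462, -0.481, -0.169]), array([ 0.   , -0.   ,  0.157]))
(array([ 0.959, -0.995, -0.169]), array([ 0.   , -0.   ,  0.304]))
```

Emit:
carry_out:
  offset:
    - [0, 0, -0.17]
    - [0.959, -0.995, -0.17]
    - [0.959, -0.995, -0.17]
    - [0.959, -0.995, -0.17]
    - [0.959, -0.995, -0.17]
    - [0.959, -0.995, -0.17]
    - [0.959, -0.995, -0.17]
    - [0.959, -0.995, -0.17]
  turn:
    - [0, 0, 0]
    - [0, 0, 0.304]
    - [0, 0, 0.304]
    - [0, 0, 0.304]
    - [0, 0, 0.304]
    - [0, 0, 0.304]
    - [0, 0, 0.304]
    - [0, 0, 0.304]
  hand: 0

```text
clock: 2.7
tcp_pos: [0.3962, -0.2837, 0.3134]
orientation: [3.141, -0.046, 0.001]
contact_force: [1.5, 1.2, 0.6]
grip_width: 0.0855
```

```bash
python3 -c "
from h import *
print(r.get_obs()['tcp_pos'],go((.51,.037,.33),-1.60))"
```

```text
[ 0.39619084 -0.28370059  0.31343097] (array([ 0.209, -0.648, -0.033]), array([ 0.   , -0.001, -0.   ]))
```

Emit:
carry_out:
  offset:
    - [0.209, -0.648, -0.033]
    - [0.209, -0.648, -0.033]
    - [0.209, -0.648, -0.033]
    - [0.209, -0.648, -0.033]
    - [0.209, -0.648, -0.033]
    - [0.209, -0.648, -0.033]
    - [0.209, -0.648, -0.033]
    - [0.209, -0.648, -0.033]
  turn:
    - [0, 0, 0]
    - [0, 0, 0]
    - [0, 0, 0]
    - [0, 0, 0]
    - [0, 0, 0]
    - [0, 0, 0]
    - [0, 0, 0]
    - [0, 0, 0]

```text
clock: 3.5
tcp_pos: [0.5108, 0.042, 0.3301]
orientation: [-3.138, 0.031, -0.003]
contact_force: [0.2, -0.0, 0.5]
grip_width: 0.0855
```

```bash
cat > w.py <<'E'
from fit import *
f=imaging.grab_frame("wrist"); print(r.get_obs()['tcp_pos'])
im=f["pixels"][:,:,::-1].copy()
for b in M["muffs_band"][:1]: cv2.polylines(im,[cv2.convexHull(np.round(w2px(f,tf(b,(.51,.037,-.03)))).astype(np.int32))],True,(0,255,0),1)
cv2.imwrite("pics/w1.png",im)
for d in look_for("muffs_band","wrist"): print(d["score"],cam2w(f,d["xyz"]))
d=outline_of("muffs_band","wrist")
print(go((.51,.037,.23),-1.60))
E
python3 w.py
```

```text
[0.51015944 0.03835243 0.32965938]
0.74 [0.53510327 0.04322613 0.22504297]
(array([ 0.001, -0.005,  0.199]), array([ 0.,  0., -0.]))
```

View pics/w1.png

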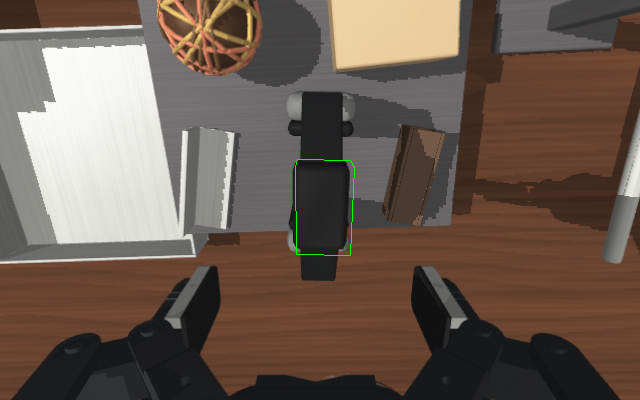

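The pad sits at (293–351, 160–250), within about 2 mm of the model. I'll descend and grip.

Emit:
carry_out:
  offset:
    - [0, 0, 0.1]
    - [0, 0, 0.17]
    - [0, 0, 0.199]
    - [0, 0, 0.199]
    - [0, 0, 0.199]
  turn:
    - [0, 0, 0]
    - [0, 0, 0]
    - [0, 0, 0]
    - [0, 0, 0]
    - [0, 0, 0]

```text
clock: 4.15
tcp_pos: [0.51, 0.0339, 0.2306]
orientation: [3.141, -0.049, 0.001]
contact_force: [0.2, 0.3, 0.2]
grip_width: 0.0852
```

Emit:
carry_out:
  offset:
    - [0, 0, 0]
    - [0, 0, 0]
    - [0, 0, 0]
    - [0, 0, 0]
    - [0, 0, 0]
    - [0, 0, 0]
    - [0, 0, 0]
    - [0, 0, 0]
  turn:
    - [0, 0, 0]
    - [0, 0, 0]
    - [0, 0, 0]
    - [0, 0, 0]
    - [0, 0, 0]
    - [0, 0, 0]
    - [0, 0, 0]
    - [0, 0, 0]
  hand: 1
  force: 60

```text
clock: 4.95
tcp_pos: [0.5105, 0.0356, 0.2311]
orientation: [-3.141, 0.046, -0.003]
contact_force: [-0.6, 1.0, 5.8]
grip_width: 0.0387
```

Emit:
carry_out:
  offset:
    - [0, 0, -0.05]
    - [0, 0, -0.15]
    - [0, 0, -0.25]
    - [0, 0, -0.3]
    - [0, 0, -0.3]
    - [0, 0, -0.3]
  turn:
    - [0, 0, 0]
    - [0, 0, 0]
    - [0, 0, 0]
    - [0, 0, 0]
    - [0, 0, 0]
    - [0, 0, 0]

```text
clock: 5.55
tcp_pos: [0.5093, 0.035, 0.3793]
orientation: [3.141, -0.046, -0.001]
contact_force: [0.0, 0.5, -2.3]
grip_width: 0.0389
```

```bash
python3 -c "
from h import *
o=r.get_obs();print(o['tcp_pos'],o['contact_force'],o['grip_width'],go((.56,-.248,.38),0.015))"
```

```text
[0.50930052 0.03499049 0.37927906] [ 0.03912367  0.50111612 -2.27147647] 0.03889393397619993 (array([ 0.118,  0.563, -0.001]), array([-0.000e+00,  1.000e-03, -1.077e+00]))
```

Emit:
carry_out:
  offset:
    - [0.01, 0.07, 0]
    - [0.03, 0.14, 0]
    - [0.05, 0.21, 0]
    - [0.06, 0.28, 0]
    - [0.08, 0.35, 0]
    - [0.09, 0.42, 0]
    - [0.11, 0.5, 0]
    - [0.118, 0.563, 0]
  turn:
    - [0, 0, -0.1]
    - [0, 0, -0.2]
    - [0, 0, -0.3]
    - [0, 0, -0.4]
    - [0, 0, -0.5]
    - [0, 0, -0.6]
    - [0, 0, -0.7]
    - [0, 0, -0.8]

```text
clock: 6.35
tcp_pos: [0.5596, -0.2503, 0.3767]
orientation: [-2.611, -1.74, 0.005]
contact_force: [-0.5, -0.4, -2.7]
grip_width: 0.0385
```

```bash
python3 -c "
from h import *
o=r.get_obs();print(o['tcp_pos'],o['contact_force'],o['grip_width'],go((.56,-.248,.38),0.015))"
```

```text
[ 0.55956725 -0.25033304  0.37668562] [-0.48191633 -0.41227198 -2.6536244 ] 0.0384576773697212 (array([ 0.005, -0.001, -0.007]), array([-0.003, -0.   , -0.273]))
```

Emit:
carry_out:
  offset:
    - [0.005, 0, 0]
    - [0.005, 0, 0]
    - [0.005, 0, 0]
    - [0.005, 0, 0]
    - [0.005, 0, 0]
    - [0.005, 0, 0]
  turn:
    - [0, 0, -0.1]
    - [0, 0, -0.2]
    - [0, 0, -0.273]
    - [0, 0, -0.273]
    - [0, 0, -0.273]
    - [0, 0, -0.273]

```text
clock: 6.95
tcp_pos: [0.5611, -0.2455, 0.379]
orientation: [-2.212, -2.228, 0.001]
contact_force: [-0.9, -0.2, -1.8]
grip_width: 0.0387
```

```bash
cat > v.py <<'E'
from h import *
o=r.get_obs();print(o['tcp_pos'],o['contact_force'],go((.56,-.248,.38),0.015))
a=imaging.grab_frame("top")
b=imaging.grab_frame("scene")
im=np.hstack([cv2.resize(a["pixels"][140:320,380:540],(533,600)),cv2.resize(b["pixels"][120:300,180:260],(267,600))])[:,:,::-1]
cv2.imwrite("pics/v1.png",im)
E
python3 v.py
```

```text
[ 0.56114861 -0.24550578  0.37896107] [-0.91926935 -0.20650137 -1.76640893] (array([-0.005, -0.002, -0.002]), array([-0.001, -0.   , -0.005]))
```

View pics/v1.png

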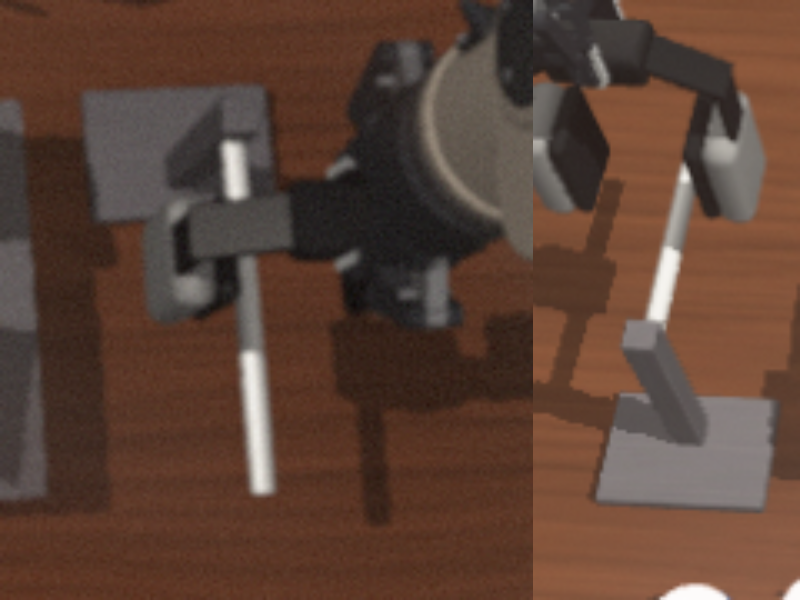

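The muffs are level and straddle the bar line. The left cup is at (185, 260) in the crop and the bar passes under the band. I'll lower them.

Emit:
carry_out:
  offset:
    - [-0.005, -0.002, 0.08]
    - [-0.005, -0.002, 0.16]
    - [-0.005, -0.002, 0.24]
    - [-0.005, -0.002, 0.3]
    - [-0.005, -0.002, 0.34]
    - [-0.005, -0.002, 0.37]
    - [-0.005, -0.002, 0.37]
    - [-0.005, -0.002, 0.37]
  turn:
    - [0, 0, 0]
    - [0, 0, 0]
    - [0, 0, 0]
    - [0, 0, 0]
    - [0, 0, 0]
    - [0, 0, 0]
    - [0, 0, 0]
    - [0, 0, 0]

```text
clock: 7.85
tcp_pos: [0.5611, -0.2482, 0.1958]
orientation: [2.211, 2.231, 0.001]
contact_force: [-0.4, 0.9, -1.5]
grip_width: 0.0386
```

Emit:
carry_out:
  offset:
    - [0, 0, 0.006]
    - [0, 0, 0.01]
    - [0, 0, 0.012]
    - [0, 0, 0.012]
  turn:
    - [0, 0, 0]
    - [0, 0, 0]
    - [0, 0, 0]
    - [0, 0, 0]

```text
clock: 8.25
tcp_pos: [0.5605, -0.2482, 0.1892]
orientation: [2.211, 2.232, 0.0]
contact_force: [0.2, -0.8, -1.2]
grip_width: 0.0386
```

Emit:
carry_out:
  offset:
    - [0, 0, 0.003]
    - [0, 0, 0.006]
    - [0, 0, 0.006]
    - [0, 0, 0.006]
  turn:
    - [0, 0, 0]
    - [0, 0, 0]
    - [0, 0, 0]
    - [0, 0, 0]

```text
clock: 8.65
tcp_pos: [0.5605, -0.2482, 0.186]
orientation: [2.211, 2.232, -0.0]
contact_force: [-0.0, -0.3, -2.4]
grip_width: 0.0386
```

Emit:
carry_out:
  offset:
    - [0, 0, 0.003]
    - [0, 0, 0.003]
    - [0, 0, 0.003]
  turn:
    - [0, 0, 0]
    - [0, 0, 0]
    - [0, 0, 0]

```text
clock: 8.95
tcp_pos: [0.5606, -0.2482, 0.1857]
orientation: [2.211, 2.231, -0.0]
contact_force: [-3.4, 0.8, 5.9]
grip_width: 0.0388
```

Contact at the expected height (+5.9 N, up from −2.4 N). I'll release and rise.

Emit:
carry_out:
  offset:
    - [0, 0, 0]
    - [0, 0, 0]
    - [0, 0, 0]
    - [0, 0, 0]
    - [0, 0, 0]
    - [0, 0, 0]
  turn:
    - [0, 0, 0]
    - [0, 0, 0]
    - [0, 0, 0]
    - [0, 0, 0]
    - [0, 0, 0]
    - [0, 0, 0]
  hand: 0

```text
clock: 9.55
tcp_pos: [0.5605, -0.2481, 0.1844]
orientation: [-2.211, -2.232, -0.0]
contact_force: [-0.1, 1.1, 0.1]
grip_width: 0.0855
```

Emit:
carry_out:
  offset:
    - [0, 0, -0.03]
    - [0, 0, -0.1]
    - [0, 0, -0.2]
    - [0, 0, -0.25]
    - [0, 0, -0.25]
    - [0, 0, -0.25]
  turn:
    - [0, 0, 0]
    - [0, 0, 0]
    - [0, 0, 0]
    - [0, 0, 0]
    - [0, 0, 0]
    - [0, 0, 0]

```text
clock: 10.15
tcp_pos: [0.5607, -0.2482, 0.3108]
orientation: [2.21, 2.23, 0.001]
contact_force: [-0.0, 1.3, -0.8]
grip_width: 0.0853
```

```bash
cat > v.py <<'E'
from h import *
o=r.get_obs();print(o['tcp_pos'],o['contact_force'],o['grip_width'])
b=imaging.grab_frame("scene")
cv2.imwrite("pics/v2.png",cv2.resize(b["pixels"][100:300,160:420],(780,600))[:,:,::-1])
for d in look_for("muffs_band","scene"): print(d["score"],cam2w(b,d["xyz"]))
# angle: inside face push; start above flat leg at (along -y) of upright
a=(.492,.1645,-.187)
n=np.array([-np.sin(a[2]),np.cos(a[2])])
print("angle start", np.array(a[:2])-.002*n)
E
python3 v.py
```

```text
[ 0.56068059 -0.24820517  0.31076602] [-0.03549249  1.28820636 -0.83835769] 0.0852807540060992
0.56 [ 0.56519977 -0.23818125  0.11754857]
0.4 [ 0.67432589 -0.2426517   0.0206857 ]
angle start [0.49162818 0.16253487]
```

View pics/v2.png

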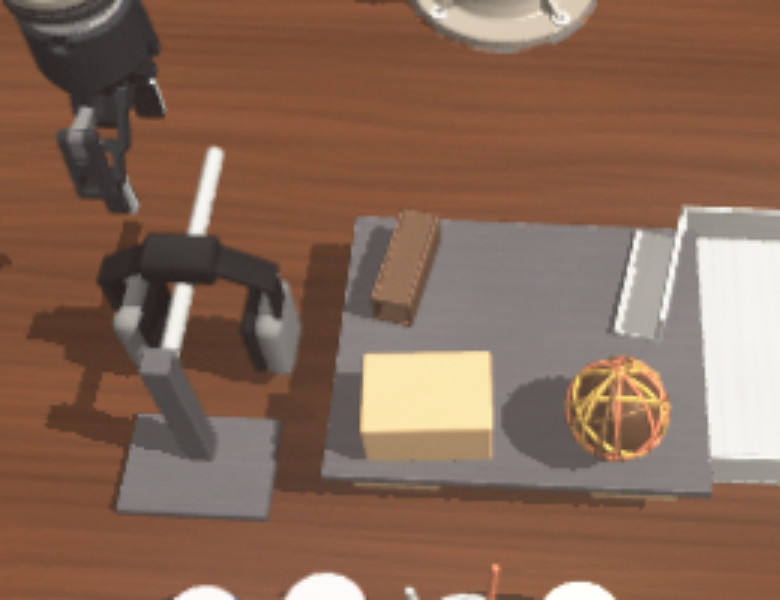

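The muffs hang on the bar, pad at (180, 257), one cup each side. Next is the angle: I'll push from inside against its upright leg with the fingers half open.

```bash
python3 -c "
from h import *
print(go((.4915,.1615,.2),-.187))"
```

```text
(array([ 0.82 , -0.129,  0.218]), array([-0.001, -0.   ,  0.131]))
```

Emit:
carry_out:
  offset:
    - [0.1, -0.01, 0]
    - [0.2, -0.03, 0]
    - [0.3, -0.04, 0]
    - [0.4, -0.06, 0]
    - [0.5, -0.08, 0]
    - [0.6, -0.1, 0]
    - [0.7, -0.11, 0.05]
    - [0.8, -0.129, 0.1]
  turn:
    - [0, 0, 0.03]
    - [0, 0, 0.06]
    - [0, 0, 0.1]
    - [0, 0, 0.131]
    - [0, 0, 0.131]
    - [0, 0, 0.131]
    - [0, 0, 0.131]
    - [0, 0, 0.131]
  hand: 0.5

```text
clock: 11.05
tcp_pos: [0.4944, 0.1381, 0.266]
orientation: [2.419, 2.004, 0.0]
contact_force: [1.5, -0.7, -0.4]
grip_width: 0.0427
```

```bash
python3 -c "
from h import *
o=r.get_obs();print(o['tcp_pos'],o['grip_width'],go((.4915,.1615,.095),-.187))"
```

```text
[0.49440453 0.13811944 0.26601124] 0.04266256976755813 (array([ 0.045, -0.015,  0.342]), array([ 0., -0., -0.]))
```

Emit:
carry_out:
  offset:
    - [0.02, 0, 0.1]
    - [0.02, 0, 0.17]
    - [0.02, 0, 0.17]
    - [0.02, 0, 0.17]
    - [0.02, 0, 0.17]
  turn:
    - [0, 0, 0]
    - [0, 0, 0]
    - [0, 0, 0]
    - [0, 0, 0]
    - [0, 0, 0]

```text
clock: 11.55
tcp_pos: [0.4981, 0.1462, 0.1835]
orientation: [2.42, 2.002, 0.004]
contact_force: [0.8, -0.1, 0.8]
grip_width: 0.0427
```

```bash
cat > w2.py <<'E'
from fit import *
f=imaging.grab_frame("wrist"); o=r.get_obs();print(o['tcp_pos'],o['grip_width'],go((.4915,.1615,.095),-.187))
im=f["pixels"][:,:,::-1].copy()
for b in M["angle_mid"]: cv2.polylines(im,[cv2.convexHull(np.round(w2px(f,tf(b,(.492,.1645,-.187)))).astype(np.int32))],True,(0,255,0),1)
cv2.imwrite("pics/w2.png",im)
E
python3 w2.py
```

```text
[0.49826458 0.14626476 0.18378842] 0.043063050169681365 (array([ 0.027, -0.02 ,  0.178]), array([ 0.002, -0.001, -0.001]))
```

View pics/w2.png

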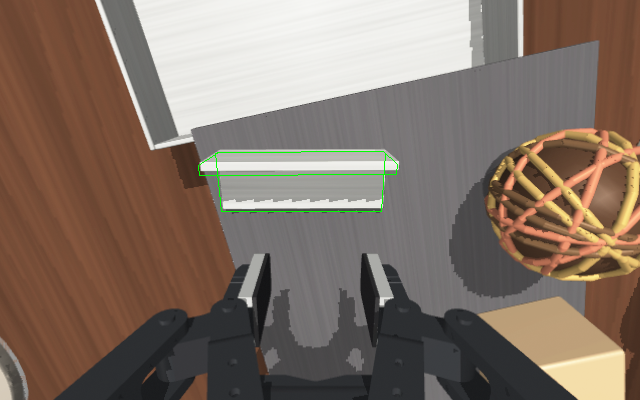

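The model overlay matches the angle (200–398, 150–212), with the upright on the tray side. I'll descend onto the inside of the leg.

Emit:
carry_out:
  offset:
    - [0.026, -0.01, 0]
    - [0.026, -0.02, 0.08]
    - [0.026, -0.02, 0.14]
    - [0.026, -0.02, 0.17]
    - [0.026, -0.02, 0.178]
    - [0.026, -0.02, 0.178]
    - [0.026, -0.02, 0.178]
  turn:
    - [0, 0, 0]
    - [0, 0, 0]
    - [0, 0, 0]
    - [0, 0, 0]
    - [0, 0, 0]
    - [0, 0, 0]
    - [0, 0, 0]

```text
clock: 12.3
tcp_pos: [0.4906, 0.1615, 0.0942]
orientation: [2.419, 2.003, 0.004]
contact_force: [0.4, 0.2, -0.1]
grip_width: 0.0427
```

Emit:
carry_out:
  offset:
    - [0.02, -0.004, 0]
    - [0.04, -0.008, 0]
    - [0.06, -0.011, 0]
    - [0.075, -0.014, 0]
    - [0.09, -0.017, 0]
    - [0.105, -0.02, 0]
    - [0.12, -0.022, 0]
    - [0.135, -0.025, 0]
  turn:
    - [0, 0, 0]
    - [0, 0, 0]
    - [0, 0, -0.02]
    - [0, 0, -0.05]
    - [0, 0, -0.07]
    - [0, 0, -0.09]
    - [0, 0, -0.11]
    - [0, 0, -0.125]

```text
clock: 13.1
tcp_pos: [0.4897, 0.2313, 0.093]
orientation: [-2.217, -2.224, -0.002]
contact_force: [-1.5, 1.6, -0.6]
grip_width: 0.043
```

Emit:
carry_out:
  offset:
    - [0.015, 0, 0]
    - [0.03, 0, 0]
    - [0.045, 0, 0]
    - [0.06, 0, 0]
    - [0.075, 0, 0]
    - [0.09, 0, 0]
    - [0.09, 0, 0]
    - [0.09, 0, 0]
  turn:
    - [0, 0, 0]
    - [0, 0, 0]
    - [0, 0, 0]
    - [0, 0, 0]
    - [0, 0, 0]
    - [0, 0, 0]
    - [0, 0, 0]
    - [0, 0, 0]

```text
clock: 13.9
tcp_pos: [0.4897, 0.2745, 0.0928]
orientation: [2.221, 2.222, -0.0]
contact_force: [1.5, -0.2, 0.8]
grip_width: 0.0424
```

```bash
cat > v3.py <<'E'
from h import *
o=r.get_obs();print(o['tcp_pos'],o['contact_force'],o['grip_width'])
b=imaging.grab_frame("scene");w=imaging.grab_frame("wrist")
cv2.imwrite("pics/v3.png",np.hstack([cv2.resize(b["pixels"][120:280,260:500],(400,266)),cv2.resize(w["pixels"],(400,266))])[:,:,::-1])
for d in look_for("angle_mid","scene"): print(d["score"],cam2w(b,d["xyz"]))
E
python3 v3.py
```

```text
[0.48969976 0.27450408 0.09275097] [ 1.51361236 -0.24449623  0.79479885] 0.04243649435947495
0.89 [0.50829465 0.24427373 0.01212762]
```

View pics/v3.png

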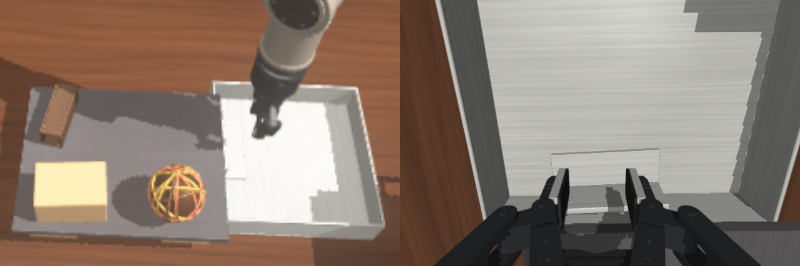

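The angle is in the tray, lying along the near wall at about y = 0.244. Now the tube.

```bash
python3 -c "
from h import *
print(go((.4905,-.1034,.25),-.174))"
```

```text
(array([-0.755,  0.001, -0.314]), array([-0.   ,  0.   ,  0.116]))
```

Emit:
carry_out:
  offset:
    - [0, 0, -0.1]
    - [0, 0, -0.2]
    - [-0.05, 0, -0.29]
    - [-0.13, 0, -0.31]
    - [-0.22, 0, -0.31]
    - [-0.31, 0, -0.31]
    - [-0.4, 0, -0.31]
    - [-0.5, 0, -0.31]
  turn:
    - [0, 0, 0]
    - [0, 0, 0]
    - [0, 0, 0]
    - [0, 0, 0.05]
    - [0, 0, 0.1]
    - [0, 0, 0.116]
    - [0, 0, 0.116]
    - [0, 0, 0.116]

```text
clock: 14.85
tcp_pos: [0.4894, 0.0229, 0.2481]
orientation: [2.405, 2.021, 0.001]
contact_force: [1.5, 0.1, 0.6]
grip_width: 0.0426
```

```bash
python3 -c "
from h import *
o=r.get_obs();print(o['tcp_pos'],go((.4905,-.1034,.2),-.174))"
```

```text
[0.48944341 0.02289671 0.24812912] (array([-0.248,  0.046,  0.096]), array([ 0.001, -0.   ,  0.001]))
```

Emit:
carry_out:
  offset:
    - [-0.1, 0.02, 0]
    - [-0.18, 0.046, 0]
    - [-0.23, 0.046, 0.05]
    - [-0.248, 0.046, 0.096]
    - [-0.248, 0.046, 0.096]
    - [-0.248, 0.046, 0.096]
    - [-0.248, 0.046, 0.096]
  turn:
    - [0, 0, 0]
    - [0, 0, 0]
    - [0, 0, 0]
    - [0, 0, 0]
    - [0, 0, 0]
    - [0, 0, 0]
    - [0, 0, 0]

```text
clock: 15.55
tcp_pos: [0.4921, -0.1005, 0.2011]
orientation: [2.403, 2.022, 0.003]
contact_force: [0.1, 0.4, 0.3]
grip_width: 0.0428
```

```bash
cat > w4.py <<'E'
from fit import *
np.set_printoptions(precision=4,suppress=True)
f=imaging.grab_frame("wrist"); t=imaging.grab_frame("scene")
p,e,k=fit("tube_mid",np.array((.497,-.066,-.174)),{"wrist":f,"scene":t}); print(p,e,k)
n=np.array([-np.sin(p[2]),np.cos(p[2])]); g=p[:2]-.038*n; print(g)
o=r.get_obs();print(o['tcp_pos'],go((g[0],g[1],.093),p[2]))
E
python3 w4.py
```

```text
[ 0.4979 -0.0645 -0.1648] 0.08230386703343584 2
[ 0.4917 -0.1019]
[ 0.4917 -0.1009  0.2007] (array([-0.002, -0.   ,  0.215]), array([ 0.001, -0.   , -0.005]))
```

Emit:
carry_out:
  offset:
    - [-0.004, 0, 0.08]
    - [-0.004, 0, 0.15]
    - [-0.004, 0, 0.19]
    - [-0.004, 0, 0.21]
    - [-0.004, 0, 0.215]
    - [-0.004, 0, 0.215]
  turn:
    - [0, 0, 0]
    - [0, 0, 0]
    - [0, 0, 0]
    - [0, 0, 0]
    - [0, 0, 0]
    - [0, 0, 0]

```text
clock: 16.35
tcp_pos: [0.4914, -0.1035, 0.093]
orientation: [2.405, 2.02, 0.001]
contact_force: [-0.2, 0.3, 0.6]
grip_width: 0.0428
```

Emit:
carry_out:
  offset:
    - [0.016, -0.003, 0]
    - [0.032, -0.005, 0]
    - [0.052, -0.009, 0]
    - [0.075, -0.012, 0]
    - [0.1, -0.017, 0]
    - [0.125, -0.02, 0]
    - [0.15, -0.025, 0]
    - [0.175, -0.029, 0]
  turn:
    - [0, 0, 0]
    - [0, 0, 0]
    - [0, 0, 0]
    - [0, 0, -0.02]
    - [0, 0, -0.04]
    - [0, 0, -0.06]
    - [0, 0, -0.08]
    - [0, 0, -0.1]

```text
clock: 17.15
tcp_pos: [0.4914, -0.0137, 0.0923]
orientation: [-2.244, -2.198, 0.0]
contact_force: [0.1, -2.1, 2.2]
grip_width: 0.0423
```

```bash
cat > w5.py <<'E'
from fit import *
np.set_printoptions(precision=4,suppress=True)
f=imaging.grab_frame("wrist"); t=imaging.grab_frame("scene")
o=r.get_obs();print(o['tcp_pos'],o['contact_force'],go((.49,.12,.093),0))
p,e,k=fit("tube_mid",np.array((o['tcp_pos'][0],o['tcp_pos'][1]+.03,-.05)),{"wrist":f,"scene":t}); print(p,e,k)
E
python3 w5.py
```

```text
[ 0.4915 -0.012   0.0923] [-0.4204 -0.5983  1.0321] (array([ 0.264, -0.008, -0.001]), array([ 0.   , -0.001, -0.013]))
[ 0.4939  0.0169 -0.0145] 0.07480230534736915 2
```

Emit:
carry_out:
  offset:
    - [0.025, 0, 0]
    - [0.055, 0, 0]
    - [0.09, 0, 0]
    - [0.125, 0, 0]
    - [0.16, 0, 0]
    - [0.195, 0, 0]
    - [0.23, 0, 0]
    - [0.264, 0, 0]
  turn:
    - [0, 0, 0]
    - [0, 0, 0]
    - [0, 0, 0]
    - [0, 0, 0]
    - [0, 0, 0]
    - [0, 0, 0]
    - [0, 0, 0]
    - [0, 0, 0]

```text
clock: 18.15
tcp_pos: [0.4944, 0.1178, 0.0921]
orientation: [-2.248, -2.194, 0.001]
contact_force: [1.6, -1.6, -0.7]
grip_width: 0.0426
```

```bash
python3 w5.py
```

```text
[0.4946 0.1201 0.0925] [-0.6218 -0.4614  0.4411] (array([-0.   , -0.009, -0.001]), array([ 0.   , -0.001, -0.014]))
[ 0.4977  0.1484 -0.0088] 0.1973066350254563 2
```

Emit:
carry_out:
  offset:
    - [0.02, 0, 0]
    - [0.05, 0, 0]
    - [0.085, 0, 0]
    - [0.12, 0, 0]
    - [0.155, 0, 0]
    - [0.19, 0, 0]
    - [0.225, 0, 0]
    - [0.26, 0, 0]
  turn:
    - [0, 0, 0]
    - [0, 0, 0]
    - [0, 0, 0]
    - [0, 0, 0]
    - [0, 0, 0]
    - [0, 0, 0]
    - [0, 0, 0]
    - [0, 0, 0]

```text
clock: 19.15
tcp_pos: [0.4977, 0.2487, 0.0924]
orientation: [-2.247, -2.195, -0.001]
contact_force: [0.5, -0.3, 0.8]
grip_width: 0.0429
```

```bash
sed -i 's/v3.png/v4.png/' v3.py; echo '
for d in look_for("tube_mid","scene"): print("tube",d["score"],cam2w(b,d["xyz"]))' >> v3.py; python3 v3.py
```

```text
[0.49768926 0.24874552 0.09236558] [ 0.5178114  -0.25094733  0.79510535] 0.04290740738953334
0.48 [0.54079178 0.22412798 0.05038446]
tube 0.96 [0.52618286 0.24297609 0.04636471]
```

View pics/v4.png

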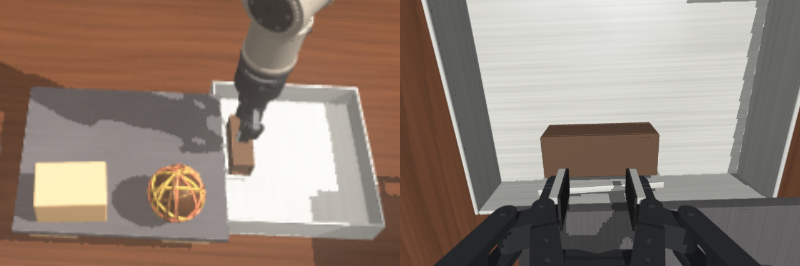

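Both offcuts are in the tray: the tube at crop (240, 150), close to the near wall. I'll retract and check.

Emit:
carry_out:
  offset:
    - [0, 0, -0.08]
    - [0, 0, -0.18]
    - [0, 0, -0.28]
    - [0, 0, -0.38]
    - [-0.08, 0, -0.43]
    - [-0.16, 0, -0.43]
    - [-0.24, 0, -0.43]
    - [-0.3, 0, -0.43]
  turn:
    - [0, 0, 0]
    - [0, 0, 0]
    - [0, 0, 0]
    - [0, 0, 0]
    - [0, 0, 0]
    - [0, 0, 0]
    - [0, 0, 0]
    - [0, 0, 0]

```text
clock: 20.15
tcp_pos: [0.4938, 0.0929, 0.3074]
orientation: [2.251, 2.19, -0.002]
contact_force: [-0.2, -0.3, 0.2]
grip_width: 0.0429
```

```bash
cat > v5.py <<'E'
from fit import *
np.set_printoptions(precision=4,suppress=True)
fs={c:imaging.grab_frame(c) for c in("top","scene","wrist")}
for c,f in fs.items():
    for n in("angle_mid","tube_mid","ball_mid","muffs_band","tray_in"):
        for d in look_for(n,c)[:1]: print(c,n,round(d["score"],2),cam2w(f,d["xyz"]))
print(fit("brick_mid",np.array((.649,-.03,.08)),{c:fs[c] for c in("top","scene")}))
cv2.imwrite("pics/v5.png",np.vstack([np.hstack([cv2.resize(fs["top"]["pixels"][150:330,120:480],(600,300))[:, :400],cv2.resize(fs["scene"]["pixels"][140:280,290:500],(400,300))]),np.hstack([cv2.resize(fs["wrist"]["pixels"],(480,300)),cv2.resize(fs["scene"]["pixels"][140:280,180:330],(320,300))])])[:,:,::-1])
E
python3 v5.py
```

```text
top tube_mid 0.56 [0.4768 0.2594 0.0431]
top ball_mid 0.95 [0.6646 0.1412 0.1498]
top muffs_band 0.72 [ 0.5532 -0.2352  0.1645]
top tray_in 0.74 [0.5127 0.3826 0.0039]
scene angle_mid 0.73 [0.667  0.1313 0.1496]
scene tube_mid 0.71 [0.5084 0.2501 0.0482]
scene ball_mid 0.92 [0.665  0.1312 0.1504]
scene muffs_band 0.63 [ 0.5676 -0.2365  0.1173]
scene tray_in 0.9 [0.5213 0.3723 0.0051]
wrist angle_mid 0.84 [0.501  0.2302 0.044 ]
wrist tube_mid 0.86 [0.4998 0.2444 0.0497]
wrist ball_mid 0.89 [0.6391 0.1368 0.1548]
wrist muffs_band 0.96 [ 0.5462 -0.1651  0.0734]
wrist tray_in 0.73 [0.562  0.2412 0.0045]
(array([ 0.6499, -0.0307,  0.0877]), np.float64(0.05883660898630039), 2)
```

View pics/v5.png

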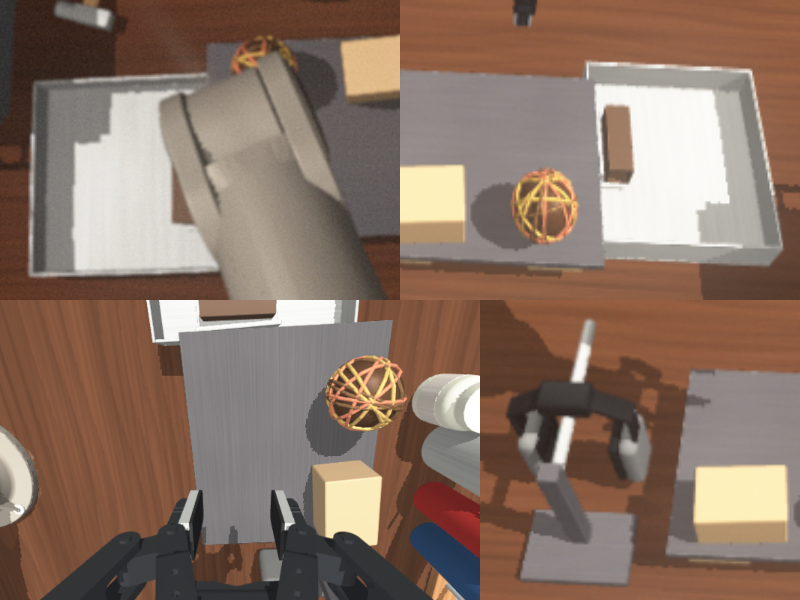

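Emit:
carry_out:
  offset:
    - [0.08, 0, 0]
    - [0.15, 0, 0]
    - [0.17, 0, 0]
    - [0.17, 0, 0]
    - [0.17, 0, 0]
  turn:
    - [0, 0, 0]
    - [0, 0, 0]
    - [0, 0, 0]
    - [0, 0, 0]
    - [0, 0, 0]

```text
clock: 21.65
tcp_pos: [0.4964, 0.1808, 0.3071]
orientation: [2.248, 2.194, -0.001]
contact_force: [0.3, -0.7, -0.8]
grip_width: 0.0426
```

```bash
cat > v6.py <<'E'
from fit import *
np.set_printoptions(precision=4,suppress=True)
f=imaging.grab_frame("wrist"); print(r.get_obs()["tcp_pos"])
for n in("angle_mid","tube_mid","ball_mid"):
    for d in look_for(n,"wrist")[:2]: print(n,round(d["score"],2),cam2w(f,d["xyz"]))
im=f["pixels"][:,:,::-1].copy()
for y,z in((.216,.048),(.216,.004),(.232,.026)): cv2.polylines(im,[np.round(w2px(f,[[x,y,z] for x in(.42,.58)])).astype(np.int32)],False,(0,0,255) if y<.22 else (0,255,0),1)
cv2.imwrite("pics/v6.png",im)
E
python3 v6.py
```

```text
[0.4965 0.1803 0.3071]
angle_mid 0.71 [0.4981 0.2287 0.0226]
tube_mid 0.88 [0.5023 0.2568 0.0497]
ball_mid 0.65 [0.6384 0.143  0.1537]
```

View pics/v6.png

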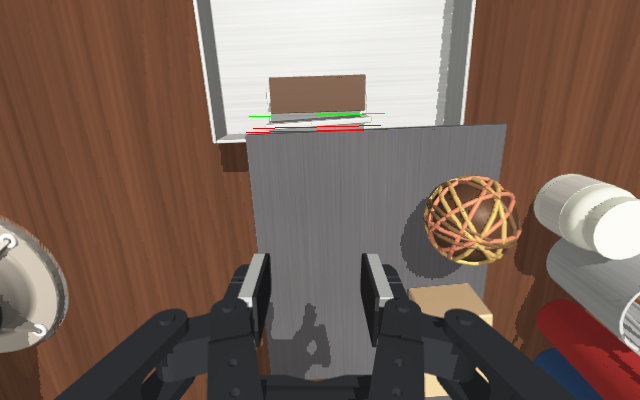

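```bash
python3 -c "
from h import *
np.set_printoptions(precision=4,suppress=True)
f=imaging.grab_frame('wrist'); t=imaging.grab_frame('top')
print('plate edge w',px2w(f,[[247,133],[378,128.5],[505,124]],.07))
print('plate edge top0',px2w(t,[[246,177],[251,295]],.07))
print('tray far outer top',px2w(t,[[141,198],[138,315]],.056), 'near',px2w(t,[[250,314]],.056))
print('leg top edge',px2w(f,[[270,124],[369,119]],.048),px2w(f,[[270,120],[369,115]],.048),'tube near top',px2w(f,[[270,111],[365,110]],.048))
"
```

```text
plate edge w [[0.4253 0.218  0.07  ]
 [0.566  0.219  0.07  ]
 [0.7009 0.2199 0.07  ]]
plate edge top0 [[0.6978 0.2134 0.07  ]
 [0.4202 0.2009 0.07  ]]
tray far outer top [[0.6567 0.4748 0.056 ]
 [0.3769 0.4713 0.056 ]] near [[0.3768 0.2057 0.056 ]]
leg top edge [[0.4477 0.2246 0.048 ]
 [0.5595 0.2271 0.048 ]] [[0.448  0.229  0.048 ]
 [0.5594 0.2315 0.048 ]] tube near top [[0.4487 0.2388 0.048 ]
 [0.5548 0.237  0.048 ]]
```

```bash
python3 -c "
from bench import r
print(r.get_obs()['clock'], r.hand_in())"
```

```text
the job is handed in; nothing more can be done
21.95 None
```

The job is handed in at about 22 s of the 64 s allowed; the system gives no verdict, so what follows rests on my own last checks.

**Ear defenders:** They hang on the bar with one cup on each side, released about 30 mm from the bar point towards the post and about centred sideways. The pad touched the bar at the expected height when I lowered it. Later pictures show them still hanging there.

**Angle piece:** I slid it off the left edge. It lies along the tray's near wall with one leg upright at about y = 0.225–0.231 m. I estimate its middle at about y = 0.247 m, about 90 mm to the plate's side of the tray's centre (limit 125 mm).

**Square tube:** I slid it off the same edge. It lies in the tray, apparently on the angle's flat leg, with its top about 50 mm above the bench. Neither offcut was lifted.

**Ball and brick:** The brick fit repeats to within about 1 mm of its first position. The ball sits at the same pixels in the scene camera as before.

**Disagreements:**
- The network's ball positions differed by about 25 mm between cameras while the arm hid part of it. It also once took the ball for the angle piece. I relied on the pictures there.
- The network put the tray centre 20–40 mm farther left than its walls do. I used the wall measurement, about y = 0.34 m.
- The plate edge came out at about 0.219 m from the wrist camera and 0.20–0.21 m from the top one, which is small against the angle's margin.

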